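Complete the sample rack and log the new vial with the hand scanner

TASK

First stand the spare vial from the white tray upright in the rack's one empty cell, all the way down. Then take the bar-code scanner from its cradle, point its window squarely at the middle of the label in front of the cell you just filled, 5 to 10 cm from the label, and hold it still there for two seconds; then lay the scanner back in its cradle as you found it. Set things down rather than drop them, and leave the other vials and everything else on the bench where they are.

Things in the scene. Friction and masses are not known exactly. Their poses are not given: they have to be found in the camera images.
- rack: Fixed grey rack, 226 mm long (its y), 42 mm deep, 34 mm high, origin under the middle of the cell row. Four square cells, 34 mm wide, 28 mm deep, 52 mm apart along y; three hold a vial, one is empty (which one varies). On its -x side, towards the robot, a 45-degree slope reaches 55 mm out from the row's centre line, with a white bar-code label (36 x 28 mm) before each cell.
- cell0 (a point): Centre of the floor of rack cell 0, 6 mm above the bench (cells 0 to 3 run from the rack's -y end to its +y end); axes as the rack's.
- cell1 (a point): Centre of the floor of rack cell 1, 6 mm above the bench (cells 0 to 3 run from the rack's -y end to its +y end); axes as the rack's.
- cell2 (a point): Centre of the floor of rack cell 2, 6 mm above the bench (cells 0 to 3 run from the rack's -y end to its +y end); axes as the rack's.
- cell3 (a point): Centre of the floor of rack cell 3, 6 mm above the bench (cells 0 to 3 run from the rack's -y end to its +y end); axes as the rack's.
- label0 (a point): Centre of the bar-code label in front of cell 0, on the slope 17 mm above the bench and 38 mm from the cell's centre. Its x axis points straight INTO the label (45 degrees below level, away from the robot side), y along the row, z up the slope.
- label1 (a point): Centre of the bar-code label in front of cell 1, on the slope 17 mm above the bench and 38 mm from the cell's centre. Its x axis points straight INTO the label (45 degrees below level, away from the robot side), y along the row, z up the slope.
- label2 (a point): Centre of the bar-code label in front of cell 2, on the slope 17 mm above the bench and 38 mm from the cell's centre. Its x axis points straight INTO the label (45 degrees below level, away from the robot side), y along the row, z up the slope.
- label3 (a point): Centre of the bar-code label in front of cell 3, on the slope 17 mm above the bench and 38 mm from the cell's centre. Its x axis points straight INTO the label (45 degrees below level, away from the robot side), y along the row, z up the slope.
- spare: Spare vial: closed amber glass vial, 28 mm diameter, 25 mm white cap, 95 mm high, about 60 g, like those in the rack. It stands on the white tray between the jar and the beaker, which leave room for fingers only across the line through the three. Origin: centre of its underside; z up.
- vial0: Vial standing in one of the rack's cells (same size as the spare). Origin: centre of its underside. Leave alone.
- vial1: Vial standing in one of the rack's cells (same size as the spare). Origin: centre of its underside. Leave alone.
- vial2: Vial standing in one of the rack's cells (same size as the spare). Origin: centre of its underside. Leave alone.
- tray: Fixed white plastic spill tray, a plate 215 x 95 x 6 mm (long along its x), origin under its centre. Spare, jar and beaker stand on it in a line along its x.
- jar: Brown jar, 60 mm diameter, 95 mm high, about 70 mm from the spare's centre. Origin under its centre. Leave alone.
- beaker: Glass beaker, 64 mm diameter, 85 mm high, about 70 mm from the spare's centre on the other side. Origin under its centre. Leave alone.
- scanner: Bar-code scanner, about 180 g. Straight grey handle along its x (x -80 to +65 mm), 30 mm wide, 26 mm high; origin on the handle's underside, z up. At +x a white head, 44 mm wide, is bent 45 degrees down. It rests in the cradle; grip the handle across its y between the supports, near its origin (centre of mass about 10 mm ahead of it).
- window (a point): Centre of the scanner's front window, at (88, 0, -12) mm in the scanner's frame. Its x axis is the beam: outward, forward along the handle and 45 degrees down; y is the scanner's y.
- cradle: Fixed black cradle: base 150 x 85 x 10 mm, origin under it on the bench, with two U-shaped supports 10 mm thick at x = -60 and +28 mm. The handle rests on them 65 mm above the bench, between cheeks 16 mm higher and 38 mm apart. Lying in place, the scanner has the cradle's x, y and yaw (within a few mm), its head at +x.
- solvent: Tall brown reagent bottle, 86 mm diameter, 200 mm high, origin under its centre. Leave alone.
- wash: Clear plastic bottle, 64 mm diameter, 160 mm high, origin under its centre. Leave alone.
- dish: Flat clear dish, 86 mm diameter, 14 mm high, lying on the bench. Leave alone.
- wrench: Steel wrench, 170 mm long, under 25 mm high, lying on the bench along its x. Leave alone.
- tipbox: Pipette-tip box, grey base and clear lid, 80 x 120 x 50 mm, origin under its centre. Leave alone.

How it is judged:
On the way, in this order (a step that is already met when the one before it is completed fails the run):
1. the spare vial stands released in the empty cell (((horizontal distance between spare and cell0 below 0.008 m and z of spare in the frame of cell0 between -0.004 and 0.005 m and angle between spare's own z axis and vertical below 0.12 rad) or (horizontal distance between spare and cell1 below 0.008 m and z of spare in the frame of cell1 between -0.004 and 0.005 m and angle between spare's own z axis and vertical below 0.12 rad) or (horizontal distance between spare and cell2 below 0.008 m and z of spare in the frame of cell2 between -0.004 and 0.005 m and angle between spare's own z axis and vertical below 0.12 rad) or (horizontal distance between spare and cell3 below 0.008 m and z of spare in the frame of cell3 between -0.004 and 0.005 m and angle between spare's own z axis and vertical below 0.12 rad)) and contact force between spare and the fingers below 0.05 N and linear speed of spare below 0.02 m/s), for 0.2 s.
2. for 1 s the scanner is held still, its beam within 15 mm (sideways) and 13 mm (up or down) of the middle of the filled cell's label, 35 to 125 mm away, within 23 degrees of square ((((horizontal distance between spare and cell0 below 0.008 m and z of spare in the frame of cell0 between -0.004 and 0.005 m and angle between spare's own z axis and vertical below 0.12 rad) and (x of label0 in the frame of window between 0.035 and 0.125 m and y of label0 in the frame of window between -0.015 and 0.015 m and z of label0 in the frame of window between -0.013 and 0.013 m and angle between the x axis of window and the x axis of label0, either way round below 0.4 rad)) or ((horizontal distance between spare and cell1 below 0.008 m and z of spare in the frame of cell1 between -0.004 and 0.005 m and angle between spare's own z axis and vertical below 0.12 rad) and (x of label1 in the frame of window between 0.035 and 0.125 m and y of label1 in the frame of window between -0.015 and 0.015 m and z of label1 in the frame of window between -0.013 and 0.013 m and angle between the x axis of window and the x axis of label1, either way round below 0.4 rad)) or ((horizontal distance between spare and cell2 below 0.008 m and z of spare in the frame of cell2 between -0.004 and 0.005 m and angle between spare's own z axis and vertical below 0.12 rad) and (x of label2 in the frame of window between 0.035 and 0.125 m and y of label2 in the frame of window between -0.015 and 0.015 m and z of label2 in the frame of window between -0.013 and 0.013 m and angle between the x axis of window and the x axis of label2, either way round below 0.4 rad)) or ((horizontal distance between spare and cell3 below 0.008 m and z of spare in the frame of cell3 between -0.004 and 0.005 m and angle between spare's own z axis and vertical below 0.12 rad) and (x of label3 in the frame of window between 0.035 and 0.125 m and y of label3 in the frame of window between -0.015 and 0.015 m and z of label3 in the frame of window between -0.013 and 0.013 m and angle between the x axis of window and the x axis of label3, either way round below 0.4 rad))) and linear speed of scanner below 0.03 m/s and angular speed of scanner below 0.2 rad/s), for 1 s.
At the end, for the whole second after the job is handed in: The spare vial stands upright (within 7 degrees) on the floor of the cell that was empty, within 8 mm of its centre; the scanner lies at rest on both cradle supports as at the start, head to the same side, within 18 mm along, 8 mm across and 5 mm in height (((horizontal distance between spare and cell0 below 0.008 m and z of spare in the frame of cell0 between -0.004 and 0.005 m and angle between spare's own z axis and vertical below 0.12 rad) or (horizontal distance between spare and cell1 below 0.008 m and z of spare in the frame of cell1 between -0.004 and 0.005 m and angle between spare's own z axis and vertical below 0.12 rad) or (horizontal distance between spare and cell2 below 0.008 m and z of spare in the frame of cell2 between -0.004 and 0.005 m and angle between spare's own z axis and vertical below 0.12 rad) or (horizontal distance between spare and cell3 below 0.008 m and z of spare in the frame of cell3 between -0.004 and 0.005 m and angle between spare's own z axis and vertical below 0.12 rad)) and horizontal distance between scanner and cradle below 0.018 m and y of scanner in the frame of cradle between -0.008 and 0.008 m and z of scanner in the frame of cradle between 0.06 and 0.07 m and angle between the x axis of scanner and the x axis of cradle, either way round below 0.15 rad and x of window in the frame of cradle above 0.05 m and angle between scanner's own z axis and vertical below 0.1 rad and linear speed of each of scanner, spare below 0.02 m/s); the robot touches nothing.
It fails at once if a vial already in the rack is lifted out or shifted (distance of any of vial0, vial1, vial2 from where it was at the start of the episode above 0.015 m).
It fails at once if something else on the bench is moved by more than 25 mm (distance of any of jar, beaker, solvent, wash, dish, wrench, tipbox from where it was at the start of the episode above 0.025 m).
It fails at once if the glass vial is let go in mid-air (contact force between spare and anything else below 0.005 N and height (world z) of spare above 0.03 m).
It fails at once if the scanner is let go in mid-air (contact force between scanner and anything else below 0.005 N and height (world z) of scanner above 0.095 m).
It also fails if it takes over 62 s, if anything falls off the work surface, if the arm or the gripper's body presses on something with over 40 N, if the wrist force passes 120 N, or if a joint passes its speed limit or range.

ROBOT

A 6-joint arm with a two-finger parallel gripper is mounted at the origin on the work surface. World frame = base frame: x ahead of the robot, y to its left, z up, the work surface at z = 0. Lengths are in m, angles in rad, forces in N, time in s.
With the tool pointing down it reaches from about 0.275 to 0.975 m from the base axis. Payload 8.4 kg.
Tool frame: the origin (TCP) lies at the centre of the arm's flange, where the gripper is bolted on; the fingertips stand arm.finger_overhang ahead of it and the grasp point (between the pads) lies 171 mm ahead of it (arm.finger_overhang is the distance from the TCP to the fingertips, in m); z points along the fingers, y is the line along which they close (so a half turn about z gives the same grasp; the last joint's range is limited). The gripper opens to 92 mm and grips with 3 to 60 N. Pads are 20 mm wide; open, the fingers measure 128 mm over their backs; the gripper's body (75 mm by 189 mm) begins 69 mm behind the grasp point.
Start: joints at [-1.219, 0.353, 1.633, -0, 1.155, -0.002], TCP at [0.217, -0.586, 0.405] pointing down, gripper open.
Joint ranges: [-2.63, 2.63], [-0.92, 2.1], [0.06, 2.66], [-1.3, 4.44], [0, 2.69], [-3.02, 3.02]. Speed limits (rad/s): [2.22, 2.22, 2.79, 3.14, 3.14, 3.14].

INTERFACE

Orientations are given as a rotation vector (axis times angle).
In Python, from bench import arm, cams, job gives the robot as it stands.
- The arm moves only by the shell command python3 -m creep 'ROWS' [FORCE]. ROWS is JSON, a list of rows, each a list of 7 numbers: the turn, a rotation vector about the tool's x, y, z each as a share of 0.1 rad, from -1 to 1, then the shift along the tool's x, y, z each as a share of 25 mm, from -1 to 1, then the opening, from -1 (shut) to 1 (fully open). In form: [[rx, ry, rz, x, y, z, hand], ...]. A call has 1 to 5 rows; each row shifts and turns the commanded pose from where the row before left it, along the tool's axes as they then stand; what a row does not reach is not made up. A row lasts 1/12 s, in which the tool goes at most 41.7 mm and 7.16 degrees, less where a joint would pass 70% of its speed; a pose out of reach is approached as far as the arm can. A call with a number of a shift or a turn outside -1 to 1 is refused whole. A call with a gripper value outside its range is refused whole. The fingers move at their own pace and stop on an object; FORCE is the grip in N (left out, the last holds). Time passes only in rows, so rows that do not move let the fingers close. It gives the time, the measured TCP pose, the force, the opening and the grip force at its end, in the units of the state.
- arm.get_obs(): the state, without advancing time (a new reading comes with each control period).
- cams.camera(name): name is "scene" or "top" or "wrist"; returns a dict with "pixels" (480x640x3 uint8, red, green, blue), "K" (3x3 intrinsics, pixels), "R" (3x3) and "t" (3): a world point X has camera coordinates R X + t. Camera axes: x right, y down, z forward; pixel columns grow to the right and rows downward; lengths in m; the calibration is good to about 2 mm. The wrist camera is an equidistant fisheye: a pixel r from the principal point sees the ray r / f radians off the axis. A picture is of the moment at which its call begins. There is no depth.
- job.finish_job(): hands the job in; it is judged then, once.
Trained networks look in a picture, given as the dict that the camera call returned (one of the last four; its "shot" number tells which), for a name from the list of things; names that differ only in an ending like _2 or _b are one class to them, and where a whole thing is asked for, a point or a joint stands for the part that bears it (a point fixed in the world has none). Each returns a list of dicts, best first, with "confidence" (0 to 1); they miss things now and then, are a little off and sometimes report something else, mostly with a low value. They report only what shows in the picture. A call takes as long as a camera call.
- cams.cut_out(picture, name): "pixels" (480x640 bool, what is visible of it) and "pixel" ([column, row] in pixels, amid what is visible of it).
The state is a dict: "clock": time; "joint_positions": joint angles; "qvel": joint speeds; "joint_efforts": joint torques, N m; "position": TCP position; "eef_rot": TCP orientation; "wrist_force": force on the tool from outside, world axes, zero at the start; "wrist_torque": the same for the moment, N m; "opening": finger opening in m; "grasp_force": force on a finger pad.
Only numpy, scipy, OpenCV 4.12 (cv2) and the standard library are available. Lean on these libraries where they do the work, as an engineer would, in place of code of your own. Each camera call takes 0.05 s, during which the arm holds its last target. There are 200 camera calls.

## Working session

There is one attempt and no reset: what is moved stays moved. The work goes in short steps, Python scripts to look and compute and a shell command to move; the robot and the scene stay as the last step left them, time stands still between calls to the robot, and variables do not carry over. Pictures are saved under pics/ and viewed, at most 10 in all, crops included, and the job is handed in when it is done.

```bash
ls; mkdir -p pics; python3 - <<'E'
from bench import arm,cams
import cv2,numpy as np
o=arm.get_obs();print(o['clock'],o['position'],o['eef_rot'],o['opening'],arm.finger_overhang)
for n in ['scene','top']:
    p=cams.camera(n);cv2.imwrite(f'pics/{n}0.png',p['pixels'][:,:,::-1])
    print(n,p['K'].tolist(),p['R'].round(4).tolist(),p['t'].round(4).tolist())
    for k in ['spare','rack','tray','jar','beaker','scanner','cradle','vial0','solvent','wash','tipbox']:
        r=cams.cut_out(p,k)
        print(k,[(round(d['confidence'],2),np.round(d['pixel']).tolist(),int(d['pixels'].sum())) for d in r[:5]])
E
```

```text
pics
0.0 [ 0.21646581 -0.58607688  0.40398201] [-3.09124877e+00 -5.52656378e-01  3.85870481e-04] 0.09176049736233213 0.1901
scene [[581.0969278590701, 0.0, 319.27268624793356], [0.0, 581.0969278590701, 234.70764917077284], [0.0, 0.0, 1.0]] [[-0.3236, 0.9462, 0.0074], [0.7928, 0.2755, -0.5436], [-0.5164, -0.17, -0.8393]] [0.1898, -0.4264, 1.5278]
spare [(0.75, [198.0, 176.0], 415), (0.64, [344.0, 266.0], 431), (0.3, [322.0, 256.0], 418)]
rack [(0.87, [306.0, 262.0], 2520)]
tray [(0.73, [200.0, 196.0], 1897)]
jar [(0.91, [229.0, 166.0], 1098)]
beaker [(0.75, [168.0, 182.0], 1132)]
scanner [(0.96, [481.0, 250.0], 1527), (0.28, [346.0, 262.0], 420), (0.25, [306.0, 260.0], 2479)]
cradle [(0.68, [467.0, 251.0], 1256)]
vial0 [(0.75, [321.0, 256.0], 394), (0.73, [197.0, 198.0], 1784), (0.63, [298.0, 251.0], 359), (0.57, [343.0, 264.0], 377)]
solvent [(0.74, [151.0, 249.0], 3051), (0.3, [297.0, 252.0], 392), (0.27, [229.0, 166.0], 1094)]
wash [(0.79, [460.0, 354.0], 1781), (0.26, [306.0, 263.0], 2486)]
tipbox [(0.78, [312.0, 342.0], 3238)]
top [[489.26845441452303, 0.0, 317.1781382962091], [0.0, 489.26845441452303, 240.53959660650506], [0.0, 0.0, 1.0]] [[0.0271, -0.9996, -0.0015], [-0.9946, -0.0268, -0.1007], [0.1006, 0.0042, -0.9949]] [-0.0123, 0.5986, 0.956]
spare [(0.72, [472.0, 287.0], 359)]
rack [(0.65, [324.0, 235.0], 3456), (0.2, [287.0, 224.0], 228)]
tray [(0.91, [462.0, 279.0], 2741)]
jar [(0.57, [446.0, 314.0], 1080), (0.56, [155.0, 276.0], 1934)]
beaker [(0.92, [504.0, 258.0], 1115)]
scanner [(0.9, [156.0, 278.0], 1924), (0.17, [448.0, 313.0], 983)]
cradle [(0.59, [176.0, 289.0], 1818), (0.58, [328.0, 236.0], 3598), (0.5, [446.0, 314.0], 1077)]
vial0 [(0.73, [287.0, 224.0], 230), (0.67, [339.0, 227.0], 197), (0.54, [313.0, 223.0], 185)]
solvent [(0.55, [475.0, 172.0], 2689)]
wash [(0.57, [160.0, 163.0], 1463)]
tipbox [(0.65, [298.0, 142.0], 2531)]
```

View pics/top0.png

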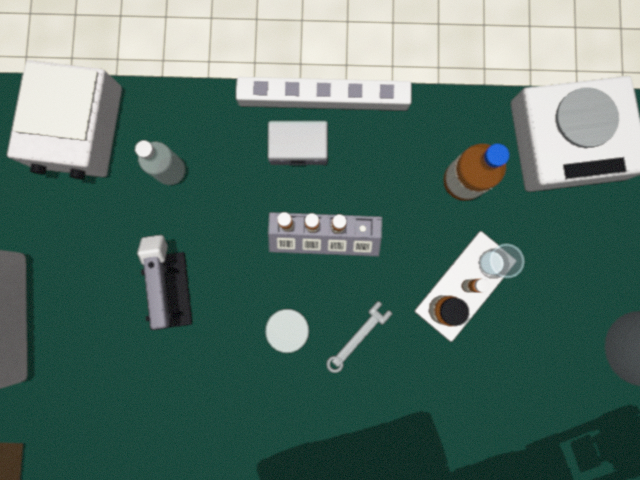

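View pics/scene0.png

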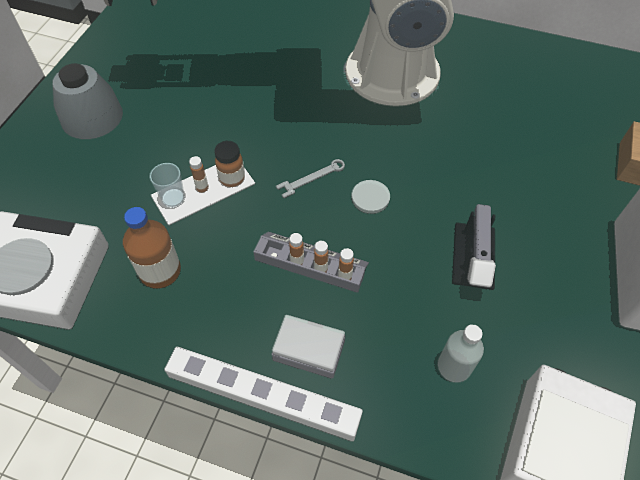

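Top view: empty cell is the right-most one (362,228), i.e. the -y end → cell0. Spare is at (472,287) between the jar (450,312) and the beaker (504,260). The scanner is at (156,280), its head towards +x. Next I fit the model silhouettes to the masks.

```bash
cat > h.py <<'E'
from bench import arm,cams
import cv2,numpy as np
from scipy.optimize import minimize
from scipy.spatial.transform import Rotation as Ro
def cyl(r,z0,z1,n=32):
    a=np.linspace(0,2*np.pi,n,endpoint=False)
    return np.array([[r*np.cos(t),r*np.sin(t),z] for t in a for z in (z0,z1)])
def box(x0,x1,y0,y1,z0,z1): return np.array([[x,y,z] for x in(x0,x1) for y in(y0,y1) for z in(z0,z1)])
s=.7071
hd=np.array([[88+d*s+b*-s,y,-12+d*s+b*s] for d in(-16,16) for b in(0,35) for y in(-22,22)])
M={'rack':[np.array([[x,y,z] for x,z in((-55,0),(21,0),(21,34),(-21,34)) for y in(-113,113)])],
'spare':[cyl(14,0,65),cyl(12.5,65,95)],'jar':[cyl(30,0,95)],'beaker':[cyl(32,0,85)],
'tray':[box(-107.5,107.5,-47.5,47.5,0,6)],'solvent':[cyl(43,0,120),cyl(15,120,200)],
'scanner':[box(-80,65,-15,15,0,26),hd]}
def proj(p,X):
    c=X@p['R'].T+p['t']; return (c[:,:2]/c[:,2:])@np.diag([p['K'][0,0],p['K'][1,1]])+p['K'][:2,2]
def render(p,name,q,z):
    m=np.zeros((480*2,640*2),np.uint8);R=Ro.from_euler('z',q[2]).as_matrix()
    for P in M[name]:
        u=proj(p,P/1000@R.T+[q[0],q[1],z]);cv2.fillConvexPoly(m,cv2.convexHull(np.round((u*2+.5)*16).astype(np.int32)),1,shift=4)
    return m[::2,::2]+0.
def iou(a,b): return np.minimum(a,b).sum()/np.maximum(a,b).sum()
def fit(views,name,q0,z):
    ms=[(p,cv2.GaussianBlur(m.astype(float),(0,0),1)) for p,m in views]
    f=lambda q:-np.mean([iou(cv2.GaussianBlur(render(p,name,q,z),(0,0),1),m) for p,m in ms])
    sx=np.array([[0,0,0],[.02,0,0],[0,.02,0],[0,0,.15]])
    r=minimize(f,q0,method='Nelder-Mead',options=dict(initial_simplex=sx+q0,xatol=1e-4,fatol=1e-5))
    r=minimize(f,r.x,method='Nelder-Mead',options=dict(initial_simplex=sx/4+r.x,xatol=1e-4,fatol=1e-5))
    return r.x,-r.fun
def ground(p,uv,z):
    d=p['R'].T@np.linalg.inv(p['K'])@[*uv,1];c=-p['R'].T@p['t'];return c+d*(z-c[2])/d[2]
E
python3 - <<'E'
from h import *
T=cams.camera('top');S=cams.camera('scene')
Z=dict(rack=0,tray=0,spare=.006,jar=.006,beaker=.006,scanner=.065,solvent=0)
H=dict(rack=.03,tray=.003,spare=.06,jar=.05,beaker=.05,scanner=.08,solvent=.08)
Y=dict(rack=0,tray=-.75,scanner=0)
for n in Z:
    rt,rs=cams.cut_out(T,n)[0],cams.cut_out(S,n)[0]
    g=[ground(p,r['pixel'],H[n]) for p,r in((T,rt),(S,rs))]
    q0=[*np.mean(g,0)[:2],Y.get(n,0)]
    print(n,np.round(g,3)[:,:2].tolist())
    for v in ([(T,rt['pixels'])],[(S,rs['pixels'])],[(T,rt['pixels']),(S,rs['pixels'])]):
        q,f=fit(v,n,q0,Z[n]);print('  ',q.round(4),round(f,3))
E
```

```text
rack [[0.609, -0.015], [0.63, -0.019]]
   [ 0.6315 -0.0106 -0.01  ] 0.827
   [ 0.6265 -0.0095 -0.0137] 0.693
   [ 0.6299 -0.0102 -0.0115] 0.739
tray [[0.53, -0.304], [0.54, -0.304]]
   [ 0.5171 -0.3018 -0.6764] 0.504
   [ 0.5131 -0.3032 -0.6556] 0.526
   [ 0.516  -0.3016 -0.6762] 0.512
spare [[0.602, -0.022], [0.517, -0.3]]
   [ 0.6158 -0.1028 -0.2123] 0.075
   [ 0.5598 -0.1611  0.    ] 0.0
   [ 0.6158 -0.1028 -0.2123] 0.037
jar [[0.463, -0.258], [0.464, -0.257]]
   [ 0.4682 -0.2516  0.0786] 0.843
   [ 0.4624 -0.2545  0.137 ] 0.897
   [ 0.4661 -0.2513  0.0892] 0.869
beaker [[0.57, -0.365], [0.555, -0.352]]
   [ 0.566  -0.3533  0.0819] 0.829
   [ 0.5562 -0.3576  0.1297] 0.813
   [ 0.5646 -0.3534  0.1286] 0.813
scanner [[0.52, 0.307], [0.521, 0.313]]
   [0.4979 0.3086 0.2029] 0.849
   [0.4918 0.3094 0.1717] 0.901
   [0.4967 0.3103 0.1687] 0.863
solvent [[0.735, -0.299], [0.732, -0.294]]
   [ 0.7398 -0.3008 -0.0151] 0.969
   [ 0.7312 -0.3001  0.037 ] 0.97
   [ 0.7352 -0.2979  0.0244] 0.913
```

```bash
A='[[0,0,-1,0,0,0,1]]'; 
python3 -m creep '[[0,0,-1,0,0,0,1],[0,0,-1,0,0,0,1],[0,0,-1,0,0,0,1],[0,0,-1,0,0,0,1],[0,0,-1,0,0,0,1]]'
python3 -m creep '[[0,0,-1,0,0,0,1],[0,0,-1,0,0,0,1],[0,0,-1,0,0,0,1],[0,0,-1,0,0,0,1],[0,0,-1,0,0,0,1]]'
python3 -m creep '[[0,0,-1,0,0,0,1],[0,0,-1,0,0,0,1],[0,0,-1,0,0,0,1],[0,0,-1,0,0,0,1],[0,0,-1,0,0,0,1]]'
python3 -m creep '[[0,0,-1,0,0,0,1],[0,0,-1,0,0,0,1],[0,0,-1,0,0,0,1],[0,0,-1,0,0,0,1],[0,0,-1,0,0,0,1]]'
python3 -m creep '[[0,0,0,-0.7,1,0,1],[0,0,0,0,1,0,1],[0,0,0,0,1,0,1],[0,0,0,0,1,0,1],[0,0,0,0,1,0,1]]'
python3 -m creep '[[0,0,0,0,1,0,1],[0,0,0,0,1,0,1],[0,0,0,0,1,0,1],[0,0,0,0,1,0,1],[0,0,0,0,1,0,1]]'
python3 -m creep '[[0,0,0,0,1,0,1],[0,0,0,0,1,0,1],[0,0,0,0,1,0,1],[0,0,0,0,1,0,1],[0,0,0,0,1,0,1]]'
python3 -m creep '[[0,0,0,0,1,0,1],[0,0,0,0,0.5,0,1],[0,0,0,0,0,0,1]]'
python3 - <<'E'
from h import *
W=cams.camera('wrist');T=cams.camera('top');S=cams.camera('scene')
cv2.imwrite('pics/w1.png',W['pixels'][:,:,::-1])
print(W['K'].tolist(),W['R'].round(3).tolist(),W['t'].round(3).tolist())
for n in ['spare','jar','beaker','tray']:
    print(n,[(round(d['confidence'],2),np.round(d['pixel']).tolist(),int(d['pixels'].sum())) for d in cams.cut_out(W,n)[:3]])
E
```

```text
clock: 2.42
position: [0.2165, -0.5863, 0.4047]
eef_rot: [2.856, 1.308, 0.0]
wrist_force: [0.6, 1.1, 0.0]
opening: 0.092
grasp_force: 0.0
clock: 2.83
position: [0.2166, -0.5863, 0.4047]
eef_rot: [-2.444, -1.974, -0.0]
wrist_force: [0.1, 0.7, -0.1]
opening: 0.0921
grasp_force: 0.0
clock: 3.25
position: [0.2166, -0.5863, 0.4047]
eef_rot: [1.88, 2.517, -0.0]
wrist_force: [0.2, -0.4, -0.9]
opening: 0.0921
grasp_force: 0.0
clock: 3.67
position: [0.2166, -0.5863, 0.4047]
eef_rot: [1.198, 2.904, -0.0]
wrist_force: [0.5, 0.3, 0.1]
opening: 0.0918
grasp_force: 0.0
clock: 4.08
position: [0.3182, -0.5097, 0.4046]
eef_rot: [-1.206, -2.901, -0.0]
wrist_force: [0.3, 0.2, -0.6]
opening: 0.0917
grasp_force: 0.0
clock: 4.5
position: [0.4068, -0.4214, 0.4048]
eef_rot: [1.206, 2.901, -0.0]
wrist_force: [0.1, 0.3, -0.1]
opening: 0.0916
grasp_force: 0.0
clock: 4.92
position: [0.4955, -0.3332, 0.4048]
eef_rot: [1.206, 2.901, -0.0]
wrist_force: [-0.3, -0.1, -0.4]
opening: 0.0919
grasp_force: 0.0
clock: 5.17
position: [0.5226, -0.3062, 0.4046]
eef_rot: [1.202, 2.902, 0.001]
wrist_force: [-0.4, -0.1, -1.0]
opening: 0.0919
grasp_force: 0.0
[[371.64829954431775, 0.0, 321.25007184928467], [0.0, 371.64829954431775, 245.32031050163343], [0.0, 0.0, 1.0]] [[0.708, 0.707, 0.0], [0.683, -0.684, 0.257], [0.182, -0.182, -0.966]] [-0.154, -0.595, 0.24]
spare [(0.83, [314.0, 229.0], 1271)]
jar [(0.59, [318.0, 145.0], 3818)]
beaker [(0.77, [316.0, 302.0], 4746)]
tray [(0.69, [329.0, 208.0], 10435), (0.23, [623.0, 72.0], 878)]
```

View pics/w1.png

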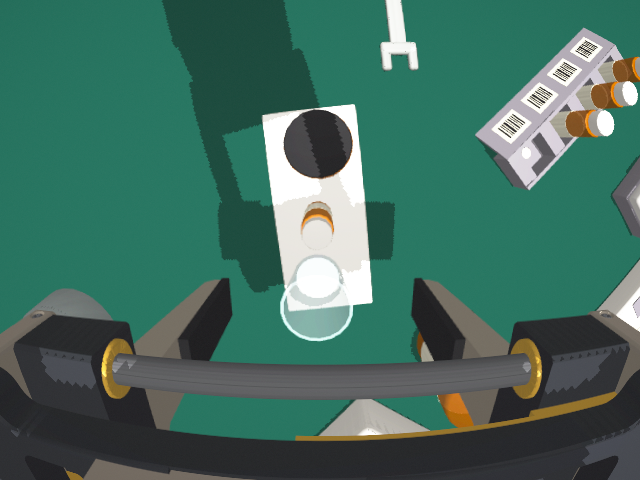

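Wrist view: cap centre about (317,235), jar top (318,144), beaker rim (317,308), tray corners (263,114), (354,105), (372,301), label0 (512,125).

```bash
cat >> h.py <<'E'
def fproj(p,X):
    c=X@p['R'].T+p['t'];th=np.arctan2(np.hypot(c[:,0],c[:,1]),c[:,2]);h=np.hypot(c[:,0],c[:,1])
    return p['K'][0,0]*(th/h)[:,None]*c[:,:2]+p['K'][:2,2]
_p=proj
def proj(p,X): return fproj(p,X) if p.get('fish') else _p(p,X)
def wground(p,uv,z):
    d=np.array(uv)-p['K'][:2,2];r=np.hypot(*d);th=r/p['K'][0,0]
    d=p['R'].T@np.array([*(d/r*np.sin(th)),np.cos(th)]);c=-p['R'].T@p['t'];return c+d*(z-c[2])/d[2]
E
python3 - <<'E'
from h import *
W=cams.camera('wrist');W['fish']=1
for n,uv,z in [('cap',(317,235),.101),('jar',(318,144),.101),('beak',(317,308),.091),('t1',(263,114),.006),('t2',(354,105),.006),('t3',(372,301),.006),('lab0',(512,125),.017),('lab1',(540,97),.017),('lab2',(565,71),.017),('lab3',(588,47),.017)]: print(n,wground(W,uv,z).round(4)[:2])
o=arm.get_obs();print(o['position'],o['eef_rot'])
for n,z,q0 in [('spare',.006,[.517,-.302,0]),('jar',.006,[.466,-.252,0]),('rack',0,[.63,-.01,-.01]),('tray',0,[.516,-.3,-.75])]:
    r=cams.cut_out(W,n)
    if r: print(n,fit([(W,r[0]['pixels'])],n,q0,z))
E
```

```text
cap [ 0.5138 -0.3067]
jar [ 0.4647 -0.2559]
beak [ 0.5608 -0.3545]
t1 [ 0.4014 -0.2722]
t2 [ 0.4605 -0.2015]
t3 [ 0.6251 -0.334 ]
lab0 [ 0.5887 -0.0888]
lab1 [ 0.5897 -0.0372]
lab2 [0.5903 0.0154]
lab3 [0.5912 0.0708]
[ 0.52064972 -0.30846782  0.40472512] [-1.20745768e+00 -2.90026217e+00  1.86224352e-04]
spare (array([ 0.51523484, -0.30334322,  0.14997876]), np.float64(0.9189797449362342))
jar (array([ 0.46583775, -0.25492597,  0.07933844]), np.float64(0.7892688920745443))
rack (array([ 0.62896126, -0.00907223, -0.00412717]), np.float64(0.7815624445173895))
tray (array([ 0.51550247, -0.30164347, -0.67765129]), np.float64(0.5477604176138259))
```

```bash

python3 -m creep '[[0,0,0,0.27,-0.07,0,1],[0,0,0,0,0,1,1],[0,0,0,0,0,1,1],[0,0,0,0,0,1,1],[0,0,0,0,0,1,1]]'
python3 -m creep '[[0,0,0,0,0,1,1],[0,0,0,0,0,1,1],[0,0,0,0,0,0.7,1],[0,0,0,0,0,0,1],[0,0,0,0,0,0,1]]'
python3 - <<'E'
from h import *
o=arm.get_obs();print(o['position'],o['wrist_force'])
W=cams.camera('wrist');W['fish']=1
cv2.imwrite('pics/w2.png',W['pixels'][:,:,::-1])
c=np.array(o['position']);R=Ro.from_rotvec(o['eef_rot']).as_matrix()
print(proj(W,np.array([c+R@[0,0,.171],c+R@[0,0,.136]])))
r=cams.cut_out(W,'spare')[0];print(r['confidence'],r['pixel'],fit([(W,r['pixels'])],'spare',[.5145,-.305,0],.006))
E
```

```text
clock: 6.18
position: [0.5148, -0.3039, 0.3039]
eef_rot: [1.205, 2.901, -0.0]
wrist_force: [0.3, -1.0, -0.3]
opening: 0.0917
grasp_force: 0.0
clock: 6.6
position: [0.5148, -0.3039, 0.2367]
eef_rot: [-1.205, -2.899, -0.0]
wrist_force: [-0.2, -0.3, 0.5]
opening: 0.0921
grasp_force: 0.0
[ 0.51479432 -0.30389803  0.23673633] [-0.20991785 -0.25663942  0.48846212]
[[321.20782367 316.45075339]
 [321.17414647 357.92070332]]
0.62 [321.9, 319.8] (array([ 0.51250204, -0.30090075,  0.11388852]), np.float64(0.8205096089183109))
```

View pics/w2.png

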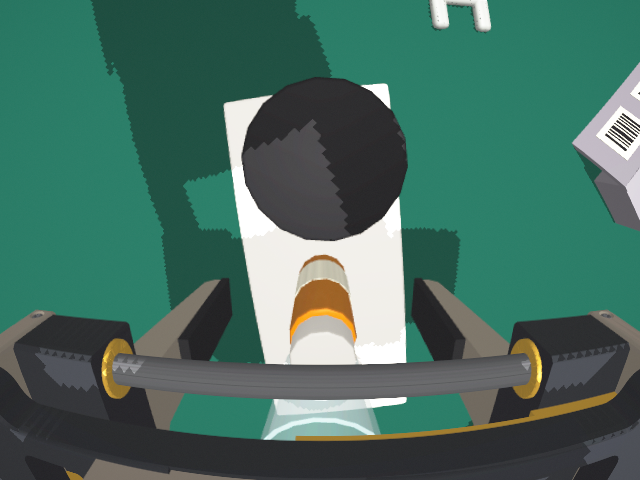

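The vial sits centred between the fingers, with the cap at column 323. I'm closing and lifting.

```bash

python3 -m creep '[[0,0,0,0,0,0,-1],[0,0,0,0,0,0,-1],[0,0,0,0,0,0,-1],[0,0,0,0,0,0,-1],[0,0,0,0,0,0,-1]]' 15
python3 -m creep '[[0,0,0,0,0,0,-1],[0,0,0,0,0,0,-1],[0,0,0,0,0,0,-1]]'
python3 -m creep '[[0,0,0,0,0,-0.3,-1],[0,0,0,0,0,-1,-1],[0,0,0,0,0,-1,-1],[0,0,0,0,0,-1,-1],[0,0,0,0,0,-1,-1]]'
python3 -m creep '[[0,0,0,0,0,-1,-1],[0,0,0,0,0,-0.7,-1],[0,0,0,0,0,0,-1]]'
python3 - <<'E'
from h import *
o=arm.get_obs();print(o['position'],o['eef_rot'],o['joint_positions'])
W=cams.camera('wrist');W['fish']=1
for n,q0 in [('rack',[.63,-.01,-.01])]:
    r=cams.cut_out(W,n)
    if r: print(n,fit([(W,r[0]['pixels'])],n,q0,0))
E
```

```text
clock: 7.12
position: [0.5153, -0.3042, 0.2376]
eef_rot: [1.206, 2.901, -0.0]
wrist_force: [-0.6, 0.2, -0.1]
opening: 0.0604
grasp_force: 0.0
clock: 7.37
position: [0.5152, -0.3042, 0.2372]
eef_rot: [-1.206, -2.901, -0.0]
wrist_force: [0.3, 0.2, -0.6]
opening: 0.0407
grasp_force: 0.0
clock: 7.78
position: [0.5151, -0.3041, 0.3462]
eef_rot: [-1.206, -2.901, -0.0]
wrist_force: [0.5, 0.3, 0.7]
opening: 0.0273
grasp_force: 15.0
clock: 8.03
position: [0.5161, -0.3046, 0.3917]
eef_rot: [1.203, 2.895, -0.001]
wrist_force: [0.7, -0.1, -0.4]
opening: 0.0273
grasp_force: 15.0
[ 0.51610254 -0.30464937  0.39170236] [ 1.20323656e+00  2.89510131e+00 -1.39647140e-03] [-5.35757697e-01  3.24301361e-01  1.70560191e+00  2.67973579e-05
  1.10522121e+00 -1.31878306e+00]
```

The lift began before the fingers had closed, so I'll check where they hold the vial.

```bash
python3 - <<'E'
from h import *
W=cams.camera('wrist');S=cams.camera('scene')
a=W['pixels'][200:480,120:520];b=cv2.resize(S['pixels'][60:260,120:320],(400,400))
cv2.imwrite('pics/w3.png',np.vstack([a,b[:300]])[:,:,::-1])
for p in(W,S):print([(round(d['confidence'],2),np.round(d['pixel']).tolist(),int(d['pixels'].sum())) for d in cams.cut_out(p,'spare')[:4]])
E
```

```text
[(0.65, [325.0, 303.0], 4953)]
[(0.65, [199.0, 194.0], 2026), (0.61, [188.0, 143.0], 325), (0.56, [308.0, 259.0], 2699)]
```

View pics/w3.png

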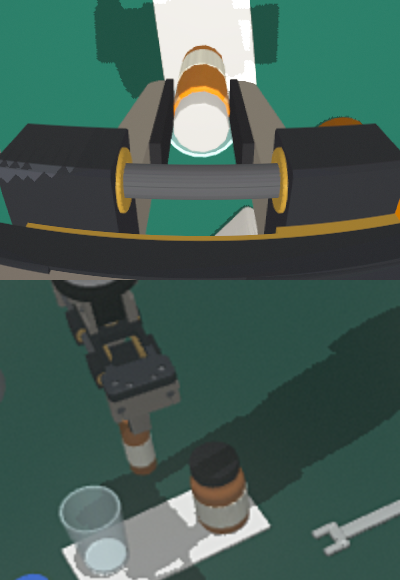

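```bash
python3 - <<'E'
from h import *
W=cams.camera('wrist');W['fish']=1;S=cams.camera('scene');o=arm.get_obs()
c=np.array(o['position']);R=Ro.from_rotvec(o['eef_rot']).as_matrix();print(c,o['opening'])
ms=[(p,cams.cut_out(p,'spare')) for p in(W,S)]
mw=ms[0][1][0]['pixels'];ms_=[d for d in ms[1][1] if d['pixels'].sum()<500]
print(len(ms_),[d['pixel'] for d in ms_])
for m in (mw,*[d['pixels'] for d in ms_]):
    y,x=np.nonzero(m);print('bbox',x.min(),x.max(),y.min(),y.max())
for z in np.arange(.13,.2,.01):
    out=[]
    for p in(W,S):
        m=render(p,'spare',[c[0],c[1],0],z);y,x=np.nonzero(m);out.append((x.min(),x.max(),y.min(),y.max()))
    print(round(z,3),out, round(c[2]-.171-z,3))
E
```

```text
[ 0.51505479 -0.30404168  0.38598306] 0.027200337641150825
1 [[190.4, 145.7]]
bbox 293 349 246 351
bbox 180 199 131 157
0.13 [(np.int64(293), np.int64(351), np.int64(242), np.int64(353)), (np.int64(177), np.int64(199), np.int64(115), np.int64(157))] 0.085
0.14 [(np.int64(291), np.int64(353), np.int64(246), np.int64(366)), (np.int64(176), np.int64(198), np.int64(111), np.int64(153))] 0.075
0.15 [(np.int64(289), np.int64(355), np.int64(250), np.int64(379)), (np.int64(175), np.int64(197), np.int64(107), np.int64(150))] 0.065
0.16 [(np.int64(287), np.int64(357), np.int64(255), np.int64(395)), (np.int64(174), np.int64(196), np.int64(103), np.int64(147))] 0.055
0.17 [(np.int64(284), np.int64(360), np.int64(260), np.int64(412)), (np.int64(173), np.int64(196), np.int64(100), np.int64(144))] 0.045
0.18 [(np.int64(281), np.int64(363), np.int64(265), np.int64(431)), (np.int64(172), np.int64(195), np.int64(96), np.int64(140))] 0.035
0.19 [(np.int64(278), np.int64(366), np.int64(271), np.int64(453)), (np.int64(171), np.int64(194), np.int64(92), np.int64(137))] 0.025
0.2 [(np.int64(274), np.int64(369), np.int64(278), np.int64(477)), (np.int64(170), np.int64(193), np.int64(88), np.int64(133))] 0.015
```

```bash

python3 -m creep '[[0,0,1,0,0,0,-1],[0,0,1,0,0,0,-1],[0,0,1,0,0,0,-1],[0,0,1,0,0,0,-1],[0,0,1,0,0,0,-1]]'
python3 -m creep '[[0,0,1,0,0,0,-1],[0,0,1,0,0,0,-1],[0,0,0.9,0,0,0,-1],[0,0,0,0,0,0,-1]]'
python3 -m creep '[[0,0,0,0.5,0,0,-1],[0,0,0,1,0,0,-1],[0,0,0,1,0.5,0,-1],[0,0,0,1,0.7,0,-1],[0,0,0,1,0.7,0,-1]]'
python3 -m creep '[[0,0,0,1,0.7,0,-1],[0,0,0,1,0.7,0,-1],[0,0,0,1,0.7,0,-1],[0,0,0,0.7,0.4,0,-1],[0,0,0,0.4,0.1,0,-1]]'
python3 -m creep '[[0,0,0,0,0,0,-1],[0,0,0,0,0,0,-1]]'
python3 - <<'E'
from h import *
W=cams.camera('wrist');W['fish']=1;T=cams.camera('top');S=cams.camera('scene');o=arm.get_obs()
print(o['position'],o['eef_rot'],o['joint_positions'],o['opening'])
cv2.imwrite('pics/w4.png',W['pixels'][:,:,::-1])
for p in(W,T,S):
  r=cams.cut_out(p,'rack')
  if r: print(r[0]['confidence'],fit([(p,r[0]['pixels'])],'rack',[.63,-.01,-.01],0))
E
```

```text
clock: 8.95
position: [0.5153, -0.3042, 0.3868]
eef_rot: [-1.892, -2.507, 0.0]
wrist_force: [0.1, -0.3, -0.5]
opening: 0.0273
grasp_force: 15.0
clock: 9.28
position: [0.5153, -0.3042, 0.3868]
eef_rot: [-2.233, -2.209, 0.0]
wrist_force: [0.1, -0.6, -0.6]
opening: 0.0274
grasp_force: 15.0
clock: 9.7
position: [0.5636, -0.1902, 0.3873]
eef_rot: [-2.226, -2.216, -0.0]
wrist_force: [0.6, -0.1, -0.8]
opening: 0.0277
grasp_force: 15.0
clock: 10.12
position: [0.6303, -0.087, 0.387]
eef_rot: [-2.224, -2.219, -0.001]
wrist_force: [-0.1, -1.3, -0.9]
opening: 0.0272
grasp_force: 15.0
clock: 10.28
position: [0.6287, -0.0896, 0.3869]
eef_rot: [-2.226, -2.216, 0.001]
wrist_force: [-0.3, 0.4, -1.2]
opening: 0.0272
grasp_force: 15.0
[ 0.62861098 -0.09098062  0.38723129] [ 2.22973428e+00  2.21311254e+00 -6.14691240e-04] [-1.46012289e-01  3.84793559e-01  1.62732724e+00 -3.48610218e-04
  1.12970376e+00 -1.38380986e-01] 0.02738388369545744
0.56 (array([ 0.62905819, -0.00970534, -0.01675865]), np.float64(0.738480379648352))
0.87 (array([ 0.63078598, -0.01072685, -0.01347437]), np.float64(0.4846486240618604))
0.62 (array([ 0.62610336, -0.00962019, -0.01249324]), np.float64(0.7279399148610217))
```

View pics/w4.png

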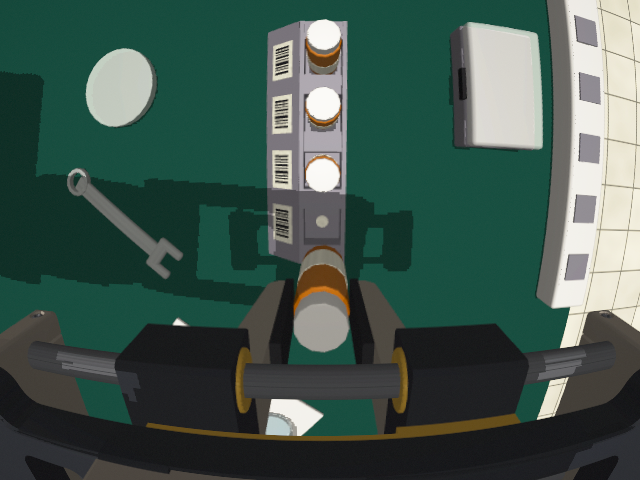

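The centre mark of the empty cell is at (322,221), labels at (282,224), (282,170), (282,115), (283,61), and vial caps at (323,173), (323,105), (323,34).

```bash
python3 - <<'E'
from h import *
W=cams.camera('wrist');W['fish']=1;o=arm.get_obs();c=np.array(o['position'])
print(c)
for n,uv,z in [('cell0',(322,221),.006),('l0',(282,224),.017),('l1',(282,170),.017),('l2',(282,115),.017),('l3',(283,61),.017),('v1',(323,173.5),.101),('v2',(323,105),.101),('v3',(323.5,34),.101)]: print(n,wground(W,uv,z).round(4)[:2])
for z in(.125,.13,.135):
  m=render(W,'spare',[c[0],c[1],0],z);y,x=np.nonzero(m);print(z,x.min(),x.max(),y.min(),y.max())
m=cams.cut_out(W,'spare')[0]['pixels'];y,x=np.nonzero(m);print(x.min(),x.max(),y.min(),y.max())
E
```

```text
[ 0.62897251 -0.09078479  0.38730902]
cell0 [ 0.6289 -0.0892]
l0 [ 0.5903 -0.0896]
l1 [ 0.5917 -0.0376]
l2 [0.5926 0.0145]
l3 [0.5939 0.0671]
v1 [ 0.6299 -0.0359]
v2 [0.6303 0.0133]
v3 [0.6311 0.0668]
0.125 295 352 238 344
0.13 295 352 239 349
0.135 294 353 241 355
265 345 19 261
```

```bash

python3 -m creep '[[0,0,0,0.08,0,0.8,-1],[0,0,0,0,0,1,-1],[0,0,0,0,0,1,-1],[0,0,0,0,0,0.5,-1],[0,0,0,0,0,0,-1]]'
python3 - <<'E'
from h import *
W=cams.camera('wrist');W['fish']=1;T=cams.camera('scene');o=arm.get_obs();c=np.array(o['position'])
print(c,c[2]-.171-.084)
im=W['pixels'].copy()
for z,col in((c[2]-.171-.084,(0,0,255)),):
    R=np.eye(3)
    for P in M['spare'][:1]:
        u=proj(W,P/1000+[c[0],c[1],z]);
        for a in u: cv2.circle(im,tuple(int(v) for v in a.round()),1,col,-1)
    u=proj(W,cyl(12.5,95,95)/1000+[c[0],c[1],z])
    for a in u: cv2.circle(im,tuple(int(v) for v in a.round()),1,(0,255,0),-1)
for q in((17,17),(17,-17),(-17,17),(-17,-17)):
    u=proj(W,np.array([[.6286+q[0]/1000,-.0888+q[1]/1000,.034]]))[0];cv2.circle(im,tuple(int(v) for v in u.round()),2,(255,0,255),-1)
a=cv2.resize(im[170:400,200:440],None,fx=2.5,fy=2.5)
cv2.imwrite('pics/w5.png',a[:,:,::-1])
E
```

```text
clock: 11.1
position: [0.6281, -0.088, 0.3017]
eef_rot: [-2.227, -2.21, 0.005]
wrist_force: [-0.7, 1.0, -1.1]
opening: 0.0274
grasp_force: 15.0
[ 0.6294989  -0.08814403  0.30501654] 0.05001654461178494
```

View pics/w5.png

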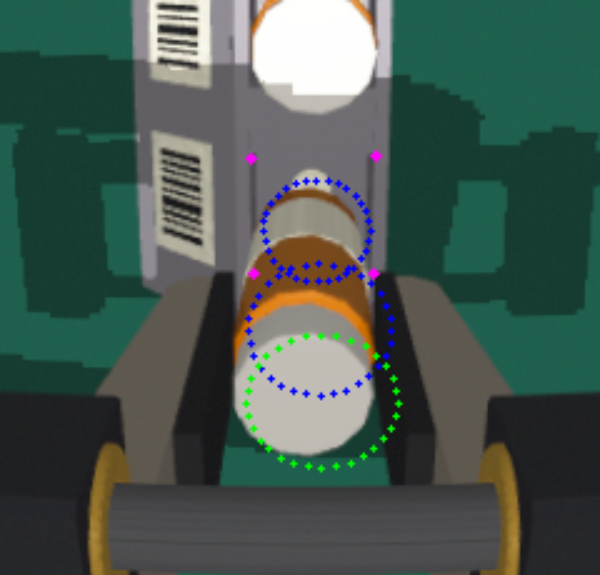

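Crop (2.5x, origin 200,170): cap ellipse spans columns 234–372 and rows 333–455. The far edge of the vial's bottom is at row 190, and the cell mark is at (311,172). The vial seems to sit lower and slightly tilted, so I solve for its height and tilt.

```bash
python3 - <<'E'
from h import *
from scipy.optimize import least_squares
W=cams.camera('wrist');W['fish']=1;S=cams.camera('scene');T=cams.camera('top');o=arm.get_obs();c=np.array(o['position'])
C=-W['R'].T@W['t'];print(c,C,C-c,o['eef_rot'])
f=lambda u,v:(np.array([u,v])/2.5+[200,170])
def model(q):
    R=Ro.from_euler('xy',q[3:5]).as_matrix();X=lambda P:proj(W,P/1000@R.T+q[:3])
    cap=X(cyl(12.3,95,95,64));b=X(cyl(14,0,0,64))
    return np.array([cap[:,0].min(),cap[:,0].max(),cap[:,1].min(),cap[:,1].max(),b[:,1].min(),(b[:,0].min()+b[:,0].max())/2])
obs=np.array([*[f(u,0)[0] for u in(234,372)],*[f(0,v)[1] for v in(333,455,190)],f(306,0)[0]])
r=least_squares(lambda q:model(q)-obs,[c[0],c[1],c[2]-.255,0,0],x_scale=[.01,.01,.01,.1,.1]);print(r.x.round(4),r.fun.round(2))
print('cell',wground(W,f(311,172),.006))
for n,p in(('w',W),('s',S),('t',T)):
  for d in cams.cut_out(p,'spare')[:4]:
    y,x=np.nonzero(d['pixels']);print(n,round(d['confidence'],2),x.min(),x.max(),y.min(),y.max())
for g in(.076,.084,.092):
  for p in(S,T):
    y,x=np.nonzero(render(p,'spare',[.628,-.0885,0],c[2]-.171-g));print(g,x.min(),x.max(),y.min(),y.max())
E
```

```text
[ 0.629922   -0.08808304  0.30631774] [ 0.62927065 -0.01537043  0.28490605] [-0.00065135  0.07271261 -0.02141169] [2.22785434 2.2122306  0.00234029]
[ 0.6294 -0.0944  0.0421 -0.0154 -0.0084] [ 0.04 -0.04 -0.03  0.04 -0.01 -0.  ]
cell [ 0.63116289 -0.08424813  0.006     ]
w 0.72 293 349 245 351
s 0.74 264 276 222 250
s 0.34 254 367 235 291
s 0.24 290 303 233 264
0.076 262 278 210 248
0.076 358 377 212 233
0.084 262 278 213 250
0.084 358 376 213 233
0.092 263 279 215 252
0.092 357 376 213 234
```

```bash

python3 -m creep '[[0,0,0,0.12,0.03,0.12,-1],[0,0,0,0,0,0,-1],[0,0,0,0,0,0,-1]]'
python3 - <<'E'
from h import *
W=cams.camera('wrist');W['fish']=1;o=arm.get_obs();c=np.array(o['position']);print(c)
im=W['pixels'].copy()
for q in((17,17),(17,-17),(-17,17),(-17,-17)):
    u=proj(W,np.array([[.629+q[0]/1000,-.0888+q[1]/1000,.034]]))[0];cv2.circle(im,tuple(int(v) for v in u.round()),1,(255,0,255),-1)
a=cv2.resize(im[200:320,250:400],None,fx=5,fy=5,interpolation=cv2.INTER_CUBIC)
cv2.imwrite('pics/w6.png',a[:,:,::-1])
E
```

```text
clock: 11.75
position: [0.63, -0.0847, 0.3016]
eef_rot: [-2.229, -2.214, 0.0]
wrist_force: [1.1, -0.6, -0.6]
opening: 0.027
grasp_force: 15.0
[ 0.63002184 -0.08478276  0.30163191]
```

View pics/w6.png

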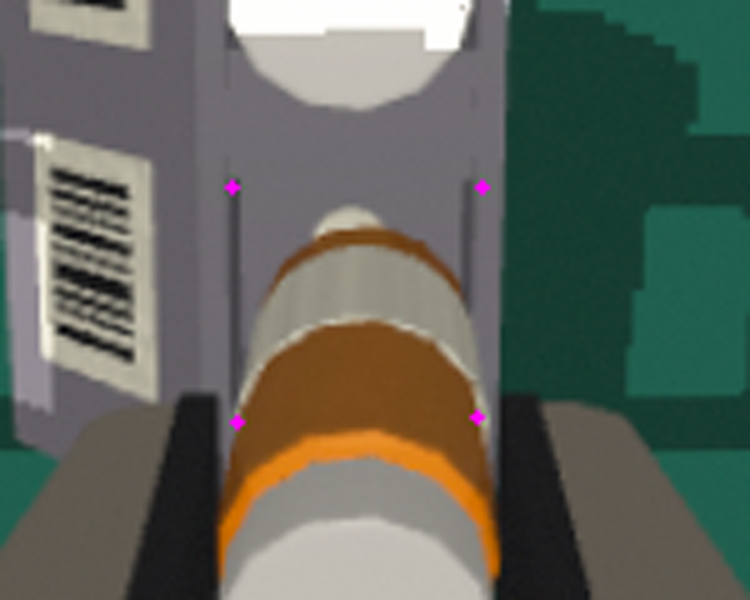

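Crop (5x): cell rim at columns 229–472 with its centre at 350, while the vial bottom's centre is at about 364. Its far edge is at row 228 and the rim's at 185. I nudge by -1.5 mm in x and +1 mm in y, then lower in small steps watching the force.

```bash

python3 -m creep '[[0,0,0,0.04,-0.06,0,-1],[0,0,0,0,0,0.3,-1],[0,0,0,0,0,0.3,-1],[0,0,0,0,0,0.2,-1],[0,0,0,0,0,0,-1]]'
python3 -m creep '[[0,0,0,0,0,0.1,-1],[0,0,0,0,0,0.1,-1],[0,0,0,0,0,0,-1]]'
python3 -m creep '[[0,0,0,0,0,0.1,-1],[0,0,0,0,0,0.1,-1],[0,0,0,0,0,0,-1]]'
```

```text
clock: 12.22
position: [0.6279, -0.0839, 0.2798]
eef_rot: [-2.228, -2.212, 0.003]
wrist_force: [-0.3, -0.9, -0.3]
opening: 0.0271
grasp_force: 15.0
clock: 12.47
position: [0.6285, -0.084, 0.2762]
eef_rot: [-2.229, -2.213, 0.001]
wrist_force: [-0.3, -0.6, -0.4]
opening: 0.0272
grasp_force: 15.0
clock: 12.72
position: [0.6284, -0.0839, 0.2712]
eef_rot: [-2.229, -2.213, 0.0]
wrist_force: [-0.3, -0.0, -0.9]
opening: 0.0273
grasp_force: 15.0
```

No resistance, and the bottom is now inside the cell. I keep lowering in steps of 1–2 mm.

```bash

python3 -m creep '[[0,0,0,0,0,0.08,-1],[0,0,0,0,0,0,-1]]'
python3 -m creep '[[0,0,0,0,0,0.08,-1],[0,0,0,0,0,0,-1]]'
python3 -m creep '[[0,0,0,0,0,0.08,-1],[0,0,0,0,0,0,-1]]'
python3 - <<'E'
from h import *
S=cams.camera('scene');o=arm.get_obs();c=np.array(o['position']);print(c,o['wrist_force'])
for d in cams.cut_out(S,'spare')[:4]:
    y,x=np.nonzero(d['pixels']);print(round(d['confidence'],2),x.min(),x.max(),y.min(),y.max())
y,x=np.nonzero(render(S,'spare',[.6286,-.0885,0],.006));print(x.min(),x.max(),y.min(),y.max())
E
```

```text
clock: 12.88
position: [0.6285, -0.084, 0.2694]
eef_rot: [-2.229, -2.214, 0.0]
wrist_force: [0.4, -0.4, -1.2]
opening: 0.0273
grasp_force: 15.0
clock: 13.05
position: [0.6285, -0.0839, 0.2674]
eef_rot: [-2.229, -2.214, 0.0]
wrist_force: [-0.4, -0.4, -0.8]
opening: 0.0272
grasp_force: 15.0
clock: 13.22
position: [0.6286, -0.084, 0.2656]
eef_rot: [2.229, 2.214, 0.0]
wrist_force: [1.0, 0.8, -1.0]
opening: 0.0273
grasp_force: 15.0
[ 0.62859818 -0.08399181  0.26563151] [0.07318989 0.00493538 0.08174288]
0.49 270 279 236 255
264 279 226 262
```

```bash

python3 -m creep '[[0,0,0,0,0,0.05,-1],[0,0,0,0,0,0,-1]]'
python3 -m creep '[[0,0,0,0,0,0.05,-1],[0,0,0,0,0,0,-1]]'
python3 -m creep '[[0,0,0,0,0,0.05,-1],[0,0,0,0,0,0,-1]]'
python3 -m creep '[[0,0,0,0,0,0.05,-1],[0,0,0,0,0,0,-1]]'
```

```text
clock: 13.48
position: [0.629, -0.0841, 0.2653]
eef_rot: [2.228, 2.213, 0.001]
wrist_force: [-0.1, -0.9, 6.4]
opening: 0.0273
grasp_force: 15.0
clock: 13.65
position: [0.6294, -0.0842, 0.265]
eef_rot: [2.227, 2.212, 0.002]
wrist_force: [-0.8, 1.0, 13.0]
opening: 0.0273
grasp_force: 15.0
clock: 13.82
position: [0.6297, -0.0842, 0.2645]
eef_rot: [2.227, 2.211, 0.004]
wrist_force: [-2.7, -0.1, 17.9]
opening: 0.0274
grasp_force: 15.1
clock: 13.98
position: [0.6298, -0.0842, 0.2636]
eef_rot: [2.226, 2.211, 0.004]
wrist_force: [-2.2, 0.2, 19.3]
opening: 0.0275
grasp_force: 15.1
```

Contact at TCP z 0.2656, which puts the grip 88 mm above the floor as expected. I ease off, release and retreat up.

```bash

python3 -m creep '[[0,0,0,0,0,-0.15,-1],[0,0,0,0,0,0,-1]]'
python3 -m creep '[[0,0,0,0,0,0,-0.2],[0,0,0,0,0,0,-0.2],[0,0,0,0,0,0,-0.2],[0,0,0,0,0,0,0.5],[0,0,0,0,0,0,0.5]]'
python3 -m creep '[[0,0,0,0,0,0,0.5],[0,0,0,0,0,0,0.5],[0,0,0,0,0,-0.4,0.5],[0,0,0,0,0,-1,0.5],[0,0,0,0,0,-1,0.5]]'
python3 -m creep '[[0,0,0,0,0,-1,0.5],[0,0,0,0,0,-1,0.5],[0,0,0,0,0,-1,0.5],[0,0,0,0,0,0,0.5]]'
python3 - <<'E'
from h import *
W=cams.camera('wrist');W['fish']=1;S=cams.camera('scene');T=cams.camera('top');o=arm.get_obs();c=np.array(o['position']);print(c,o['eef_rot'],o['joint_positions'])
a=W['pixels'][0:400,200:450];b=cv2.resize(S['pixels'][210:300,240:380],None,fx=3.5,fy=3.5)
k=np.zeros((400,250+b.shape[1],3),np.uint8);k[:,:250]=a;k[:b.shape[0],250:]=b
cv2.imwrite('pics/w7.png',k[:,:,::-1])
for n in('spare','vial0'):
  for d in cams.cut_out(S,n)[:4]:
    y,x=np.nonzero(d['pixels']);print(n,round(d['confidence'],2),x.min(),x.max(),y.min(),y.max())
  for d in cams.cut_out(W,n)[:4]:
    y,x=np.nonzero(d['pixels']);print('w',n,round(d['confidence'],2),x.min(),x.max(),y.min(),y.max())
r=cams.cut_out(T,'scanner')[0];r2=cams.cut_out(S,'scanner')[0];print(r['confidence'],fit([(T,r['pixels'])],'scanner',[.497,.31,.17],.065),fit([(S,r2['pixels'])],'scanner',[.497,.31,.17],.065))
E
```

```text
clock: 14.15
position: [0.6288, -0.084, 0.2653]
eef_rot: [2.228, 2.213, 0.001]
wrist_force: [0.8, -0.4, -0.5]
opening: 0.0275
grasp_force: 15.0
clock: 14.57
position: [0.6285, -0.0839, 0.2641]
eef_rot: [-2.229, -2.213, 0.001]
wrist_force: [0.3, -0.4, -0.0]
opening: 0.0482
grasp_force: 0.0
clock: 14.98
position: [0.6282, -0.0839, 0.3248]
eef_rot: [-2.228, -2.212, 0.002]
wrist_force: [-0.3, 0.4, -0.2]
opening: 0.0688
grasp_force: 0.0
clock: 15.32
position: [0.6298, -0.0841, 0.4058]
eef_rot: [2.224, 2.209, 0.008]
wrist_force: [1.2, 0.2, 1.1]
opening: 0.0695
grasp_force: 0.0
[ 0.62832942 -0.08393118  0.39974181] [2.22895342e+00 2.21339572e+00 4.41610851e-04] [-1.35159922e-01  3.71073012e-01  1.61837397e+00  5.88822226e-06
  1.15169036e+00 -1.28158079e-01]
spare 0.84 266 280 225 256
w spare 0.56 299 331 211 259
w spare 0.49 90 159 57 132
vial0 0.75 290 303 233 262
vial0 0.74 339 353 248 279
vial0 0.61 315 328 242 270
vial0 0.55 254 367 235 291
w vial0 0.85 301 334 33 83
w vial0 0.74 301 334 97 134
w vial0 0.62 300 334 159 196
0.66 (array([0.49803287, 0.30930659, 0.18742349]), np.float64(0.8875824172360187)) (array([0.49283559, 0.3096144 , 0.16934561]), np.float64(0.8904685432882473))
```

View pics/w7.png

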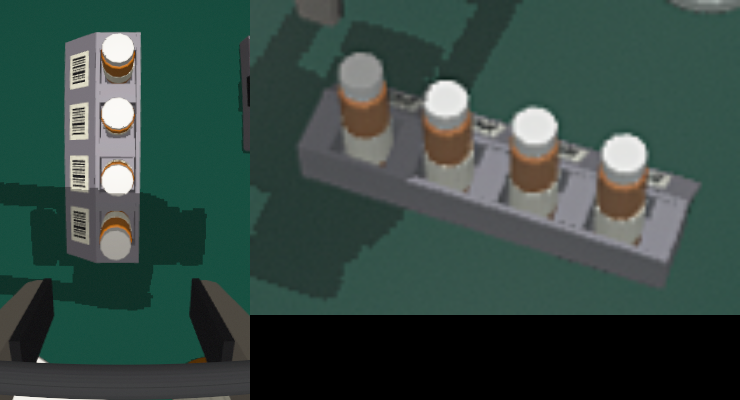

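The spare stands upright on the floor of cell0 and its neighbours are undisturbed. Next, the scanner: turn the tool and move above it.

```bash

python3 -m creep '[[0,0,-1,0,0,0,0.5],[0,0,-1,0,0,0,0.5],[0,0,-1,0,0,0,0.5],[0,0,-1,0,0,0,0.5],[0,0,-1,0,0,0,0.5]]' >/dev/null
python3 -m creep '[[0,0,-1,0,0,0,0.5],[0,0,-1,0,0,0,0.5],[0,0,-1,0,0,0,0.5],[0,0,-1,0,0,0,0.5],[0,0,-1,0,0,0,0.5]]' >/dev/null
python3 -m creep '[[0,0,-1,0,0,0,0.5],[0,0,-1,0,0,0,0.5],[0,0,-1,0,0,0,0.5],[0,0,-1,0,0,0,0.5],[0,0,-1,0,0,0,0.5]]' >/dev/null
python3 -m creep '[[0,0,-1,0,0,0,0.5],[0,0,-1,0,0,0,0.5],[0,0,-0.5,0,0,0,0.5],[0,0,0,0,0,0,0.5]]'
python3 -m creep '[[0,0,0,0.5,0.6,0,0.5],[0,0,0,0.5,1,0,0.5],[0,0,0,0.5,1,0,0.5],[0,0,0,0.5,1,0,0.5],[0,0,0,0.4,1,0,0.5]]' >/dev/null
python3 -m creep '[[0,0,0,0,1,0,0.5],[0,0,0,0,1,0,0.5],[0,0,0,0,1,0,0.5],[0,0,0,0,1,0,0.5],[0,0,0,0,1,0,0.5]]' >/dev/null
python3 -m creep '[[0,0,0,0,1,0,0.5],[0,0,0,0,1,0,0.5],[0,0,0,0,1,0,0.5],[0,0,0,0,1,0,0.5],[0,0,0,0,1,0,0.5]]' >/dev/null
python3 -m creep '[[0,0,0,0,1,0,0.5],[0,0,0,0,0.8,0,0.5],[0,0,0,0,0,0,0.5],[0,0,0,0,0,0,0.5]]'
python3 - <<'E'
from h import *
W=cams.camera('wrist');W['fish']=1;o=arm.get_obs();c=np.array(o['position']);print(c,o['eef_rot'],o['joint_positions'])
cv2.imwrite('pics/w8.png',W['pixels'][:,:,::-1]);np.savez('w8.npz',K=W['K'],R=W['R'],t=W['t'])
for n in('scanner','cradle','window'):
  for d in cams.cut_out(W,n)[:2]:
    y,x=np.nonzero(d['pixels']);print(n,round(d['confidence'],2),d['pixel'],x.min(),x.max(),y.min(),y.max())
    if n=='scanner': print(fit([(W,d['pixels'])],'scanner',[.495,.31,.18],.065))
E
```

```text
clock: 17.35
position: [0.6285, -0.0839, 0.3989]
eef_rot: [0.274, -3.129, -0.0]
wrist_force: [-0.1, 0.2, -0.5]
opening: 0.069
grasp_force: 0.0
clock: 18.93
position: [0.4989, 0.3103, 0.399]
eef_rot: [0.271, -3.129, 0.001]
wrist_force: [0.1, -0.9, -0.2]
opening: 0.069
grasp_force: 0.0
[0.49904714 0.3095205  0.39906408] [ 2.69757067e-01 -3.12939792e+00  1.14986847e-03] [ 5.52714495e-01  3.00446746e-01  1.72180381e+00 -4.31748452e-04
  1.12019794e+00 -1.18987041e+00]
scanner 0.78 [319.4, 242.7] 295 345 139 332
(array([0.49636665, 0.30880778, 0.17410905]), np.float64(0.9511562393208755))
cradle 0.75 [340.9, 212.0] 277 364 136 282
cradle 0.7 [73.0, 268.0] 0 134 227 320
window 0.57 [317.6, 242.4] 294 345 139 332
```

View pics/w8.png

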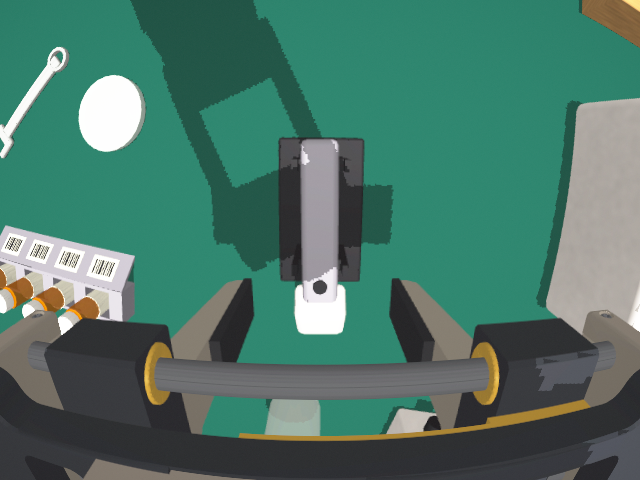

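Wrist view: handle along column 320 (rows 140–300), head at (320,315), well aligned between the fingers; the fit gives scanner (0.496,0.309), yaw 0.174. I'm descending and gripping.

```bash

python3 -m creep '[[0,0,0,0.03,0,1,0.5],[0,0,0,0,0,1,0.5],[0,0,0,0,0,1,0.5],[0,0,0,0,0,1,0.5],[0,0,0,0,0,1,0.5]]'
python3 -m creep '[[0,0,0,0,0,0.6,0.5],[0,0,0,0,0,0.4,0.5],[0,0,0,0,0,0,0.5]]'
python3 -m creep '[[0,0,0,0,0,0,-1],[0,0,0,0,0,0,-1],[0,0,0,0,0,0,-1],[0,0,0,0,0,0,-1],[0,0,0,0,0,0,-1]]' 40
python3 -m creep '[[0,0,0,0,0,0,-1],[0,0,0,0,0,0,-1],[0,0,0,0,0,0,-1],[0,0,0,0,0,0,-1]]' 40
```

```text
clock: 19.55
position: [0.4987, 0.3085, 0.2736]
eef_rot: [-0.267, 3.13, 0.0]
wrist_force: [0.3, 0.2, 0.9]
opening: 0.0691
grasp_force: 0.0
clock: 19.8
position: [0.4981, 0.3085, 0.2476]
eef_rot: [0.268, -3.127, 0.002]
wrist_force: [-1.8, -0.4, 0.1]
opening: 0.0689
grasp_force: 0.0
clock: 20.22
position: [0.4987, 0.3097, 0.2503]
eef_rot: [-0.27, 3.129, 0.001]
wrist_force: [-0.3, 0.5, 0.5]
opening: 0.0378
grasp_force: 0.0
clock: 20.55
position: [0.4986, 0.3097, 0.2499]
eef_rot: [-0.27, 3.129, 0.0]
wrist_force: [-1.1, -0.9, 6.2]
opening: 0.0296
grasp_force: 40.0
```

```bash

python3 -m creep '[[0,0,0,0,0,-0.3,-1],[0,0,0,0,0,-0.7,-1],[0,0,0,0,0,-1,-1],[0,0,0,0,0,-1,-1],[0,0,0,0,0,-1,-1]]'
python3 -m creep '[[0,0,0.6,0.4,0,0,-1],[0,0,0.6,0.5,0,0,-1],[0,0,0.65,0.5,0,0,-1],[0,0,0,0.31,-0.4,0,-1],[0,0,0,0,-0.8,0,-1]]'
python3 -m creep '[[0,0,0,0,-1,0,-1],[0,0,0,0,-1,0,-1],[0,0,0,0,-1,0,-1],[0,0,0,0,-1,0,-1],[0,0,0,0,-1,0,-1]]'
python3 -m creep '[[0,0,0,0,-1,0,-1],[0,0,0,0,-1,0,-1],[0,0,0,0,-1,0,-1],[0,0,0,0,-1,0,-1],[0,0,0,0,-1,0,-1]]'
python3 -m creep '[[0,0,0,0,-1,0,-1],[0,0,0,0,-1,0,-1],[0,0,0,0,-1,0,-1],[0,0,0,0,-0.8,0,-1],[0,0,0,0,-0.5,0,-1]]'
python3 -m creep '[[0,0,0,0,0,0,-1],[0,0,0,0,0,0,-1]]'
python3 - <<'E'
from h import *
S=cams.camera('scene');T=cams.camera('top');W=cams.camera('wrist');W['fish']=1;o=arm.get_obs();c=np.array(o['position']);print(c,o['eef_rot'],o['opening'])
M['scanner']=M['scanner'][1:]+[box(20,65,-15,15,0,26)]
for p in(W,S,T):
  for d in cams.cut_out(p,'scanner')[:1]:
    print(d['confidence'],d['pixel'],d['pixels'].sum(),fit([(p,d['pixels'])],'scanner',[c[0],c[1],0],c[2]-.185))
  r=cams.cut_out(p,'rack')
  if r: print('rack',r[0]['confidence'],fit([(p,r[0]['pixels'])],'rack',[.629,-.01,-.01],0))
E
```

```text
clock: 20.97
position: [0.4981, 0.3094, 0.3504]
eef_rot: [0.27, -3.129, 0.001]
wrist_force: [0.2, -0.3, -1.1]
opening: 0.0294
grasp_force: 40.0
clock: 21.38
position: [0.4541, 0.2766, 0.3495]
eef_rot: [-0.018, -3.141, -0.001]
wrist_force: [0.2, -0.6, -1.5]
opening: 0.0294
grasp_force: 40.0
clock: 21.8
position: [0.4535, 0.1498, 0.3496]
eef_rot: [-0.02, -3.141, 0.0]
wrist_force: [0.9, 0.1, -1.4]
opening: 0.0296
grasp_force: 40.0
clock: 22.22
position: [0.4519, 0.0248, 0.3496]
eef_rot: [-0.02, -3.141, -0.0]
wrist_force: [0.9, 0.3, -0.9]
opening: 0.0297
grasp_force: 40.0
clock: 22.63
position: [0.4506, -0.0833, 0.3496]
eef_rot: [-0.022, -3.141, 0.0]
wrist_force: [1.0, 0.2, -1.9]
opening: 0.0298
grasp_force: 40.0
clock: 22.8
position: [0.4508, -0.0818, 0.3495]
eef_rot: [-0.023, -3.141, -0.0]
wrist_force: [-0.2, 0.9, -1.0]
opening: 0.0299
grasp_force: 40.0
[ 0.45090504 -0.08084523  0.34944671] [-1.92192483e-02 -3.14130529e+00 -4.35624783e-04] 0.02979701145284716
0.6 [321.9, 264.7] 20293 (array([ 0.3513566 , -0.08103947,  0.04114177]), np.float64(0.5501555133860354))
0.75 [294.8, 156.9] 1136 (array([ 0.44219683, -0.0781891 , -0.07465253]), np.float64(0.7365476430793015))
rack 0.8 (array([ 0.62713881, -0.01108524, -0.00706883]), np.float64(0.6501318120973058))
0.73 [367.3, 275.9] 674 (array([ 0.45188345, -0.08603738,  0.03995006]), np.float64(0.5818781858065171))
rack 0.94 (array([ 0.63091906, -0.01048911, -0.01518555]), np.float64(0.7708570129574904))
```

```bash

python3 -m creep '[[0,0,0,0,-0.28,0.5,-1],[0,0,0,0,0,1,-1],[0,0,0,0,0,1,-1],[0,0,0,0,0,0.5,-1],[0,0,0,0,0,0.3,-1]]'
python3 -m creep '[[0,0,0,0,0,0,-1],[0,0,0,0,0,0,-1],[0,0,0,0,0,0,-1]]'
python3 - <<'E'
from h import *
S=cams.camera('scene');W=cams.camera('wrist');W['fish']=1;o=arm.get_obs();c=np.array(o['position']);print(c,o['eef_rot'],o['opening'])
yw=2*np.arctan2(o['eef_rot'][1],o['eef_rot'][0])%(2*np.pi)-np.pi;print('yaw',yw)
ms=cams.cut_out(W,'scanner')[0]['pixels'];ss=cams.cut_out(S,'scanner')[0]['pixels']
def ren(p,X):
    m=np.zeros((480,640),np.uint8)
    for P in X:
        cv2.fillConvexPoly(m,cv2.convexHull(np.round(proj(p,P)).astype(np.int32)),1)
    return m>0
for dx in(0,):
  for pit in np.arange(-.16,.17,.04):
    R=Ro.from_euler('ZY',[yw,pit]).as_matrix();g=c-[0,0,.171]
    org=g-R@[.002,0,.013]
    X=[P/1000@R.T+org for P in([box(-80,65,-15,15,0,26),hd])]
    r=[]
    for p,m in((W,ms),(S,ss)):
        a=ren(p,X);y,x=np.nonzero(a);y2,x2=np.nonzero(m);r.append((round((a&m).sum()/(a|m).sum(),3),x.min(),x.max(),y.min(),y.max(),'|',x2.min(),x2.max(),y2.min(),y2.max()))
    w=org+R@[.088,0,-.012];b=R@[.7071,0,-.7071];L=np.array([.590,-.0883,.017]);B=np.c_[b,R[:,1],np.cross(b,R[:,1])]
    print(round(pit,2),(B.T@(L-w)).round(4),*[' '.join(map(str,k)) for k in r],sep='  ')
E
```

```text
clock: 23.67
position: [0.4503, -0.0883, 0.2653]
eef_rot: [-0.02, -3.139, -0.001]
wrist_force: [-0.0, -0.5, -1.3]
opening: 0.0299
grasp_force: 40.0
clock: 23.92
position: [0.4514, -0.0886, 0.2678]
eef_rot: [0.02, 3.14, -0.0]
wrist_force: [0.2, 0.3, -2.2]
opening: 0.0297
grasp_force: 40.0
[ 0.45135162 -0.08861816  0.26788979] [ 1.99814064e-02  3.13977097e+00 -5.39219783e-04] 0.02972802773555368
yaw -0.0127277670348529
-0.16  [ 0.0807  0.0021 -0.0267]  0.755 275 365 123 465 | 277 365 129 435  0.567 273 320 137 204 | 278 307 152 206
-0.12  [ 0.0799  0.0021 -0.0204]  0.769 276 364 123 460 | 277 365 129 435  0.574 274 320 135 205 | 278 307 152 206
-0.08  [ 0.0789  0.0021 -0.0141]  0.779 276 364 122 455 | 277 365 129 435  0.569 274 320 134 206 | 278 307 152 206
-0.04  [ 0.0776  0.0021 -0.0078]  0.782 277 363 123 451 | 277 365 129 435  0.583 274 320 134 207 | 278 307 152 206
0.0  [ 0.076   0.0021 -0.0016]  0.798 278 363 123 446 | 277 365 129 435  0.572 274 320 133 208 | 278 307 152 206
0.04  [0.0742 0.0021 0.0046]  0.805 277 362 124 443 | 277 365 129 435  0.56 274 320 132 209 | 278 307 152 206
0.08  [0.0722 0.0021 0.0106]  0.812 276 362 125 440 | 277 365 129 435  0.56 275 320 131 209 | 278 307 152 206
0.12  [0.0699 0.0021 0.0166]  0.815 275 363 124 436 | 277 365 129 435  0.548 275 320 130 210 | 278 307 152 206
0.16  [0.0674 0.0021 0.0225]  0.801 274 364 123 433 | 277 365 129 435  0.542 275 320 130 211 | 278 307 152 206
```

Pitch is about 0, so by the model the label lies at 76 mm, 2 mm sideways and -2 mm up/down in the window frame. I'm holding still for 2 s, then briefly 8 mm higher and 8 mm lower, in case of a small pitch error.

```bash

python3 -m creep '[[0,0,0,0,0,0,-1],[0,0,0,0,0,0,-1],[0,0,0,0,0,0,-1],[0,0,0,0,0,0,-1],[0,0,0,0,0,0,-1]]' >/dev/null
python3 -m creep '[[0,0,0,0,0,0,-1],[0,0,0,0,0,0,-1],[0,0,0,0,0,0,-1],[0,0,0,0,0,0,-1],[0,0,0,0,0,0,-1]]' >/dev/null
python3 -m creep '[[0,0,0,0,0,0,-1],[0,0,0,0,0,0,-1],[0,0,0,0,0,0,-1],[0,0,0,0,0,0,-1],[0,0,0,0,0,0,-1]]' >/dev/null
python3 -m creep '[[0,0,0,0,0,0,-1],[0,0,0,0,0,0,-1],[0,0,0,0,0,0,-1],[0,0,0,0,0,0,-1],[0,0,0,0,0,0,-1]]' >/dev/null
python3 -m creep '[[0,0,0,0,0,0,-1],[0,0,0,0,0,0,-1],[0,0,0,0,0,0,-1],[0,0,0,0,0,0,-1],[0,0,0,0,0,0,-1]]'
python3 -m creep '[[0,0,0,0,0,0.32,-1],[0,0,0,0,0,0,-1],[0,0,0,0,0,0,-1],[0,0,0,0,0,0,-1],[0,0,0,0,0,0,-1]]' >/dev/null
python3 -m creep '[[0,0,0,0,0,0,-1],[0,0,0,0,0,0,-1],[0,0,0,0,0,0,-1],[0,0,0,0,0,0,-1],[0,0,0,0,0,0,-1]]' >/dev/null
python3 -m creep '[[0,0,0,0,0,0,-1],[0,0,0,0,0,0,-1],[0,0,0,0,0,0,-1],[0,0,0,0,0,0,-1],[0,0,0,0,0,0,-1]]' >/dev/null
python3 -m creep '[[0,0,0,0,0,0,-1],[0,0,0,0,0,-0.32,-1],[0,0,0,0,0,-0.32,-1],[0,0,0,0,0,0,-1],[0,0,0,0,0,0,-1]]' >/dev/null
python3 -m creep '[[0,0,0,0,0,0,-1],[0,0,0,0,0,0,-1],[0,0,0,0,0,0,-1],[0,0,0,0,0,0,-1],[0,0,0,0,0,0,-1]]' >/dev/null
python3 -m creep '[[0,0,0,0,0,0,-1],[0,0,0,0,0,0,-1],[0,0,0,0,0,0,-1],[0,0,0,0,0,0,-1],[0,0,0,0,0,0,-1]]' >/dev/null
python3 -m creep '[[0,0,0,0,0,0,-1],[0,0,0,0,0,0,-1],[0,0,0,0,0,0,-1],[0,0,0,0,0,0,-1]]'
```

```text
clock: 26.2
position: [0.4509, -0.0886, 0.2669]
eef_rot: [0.02, 3.142, 0.0]
wrist_force: [0.3, -0.7, -1.7]
opening: 0.0302
grasp_force: 40.0
clock: 29.03
position: [0.4509, -0.0886, 0.2749]
eef_rot: [0.02, 3.141, 0.0]
wrist_force: [0.8, 0.1, -1.8]
opening: 0.0298
grasp_force: 40.0
```

```bash

python3 -m creep '[[0,0,0,0,0,-1,-1],[0,0,0,0,0,-1,-1],[0,0,0,0,0,-1,-1],[0,0,0,0,0.5,0,-1],[0,0,0,0,1,0,-1]]' >/dev/null
python3 -m creep '[[0,0,0,0,1,0,-1],[0,0,0,0,1,0,-1],[0,0,0,0,1,0,-1],[0,0,0,0,1,0,-1],[0,0,0,0,1,0,-1]]' >/dev/null
python3 -m creep '[[0,0,0,0,1,0,-1],[0,0,0,0,1,0,-1],[0,0,0,0,1,0,-1],[0,0,0,0,1,0,-1],[0,0,0,0,1,0,-1]]' >/dev/null
python3 -m creep '[[0,0,0,0,1,0,-1],[0,0,0,-0.4,1,0,-1],[0,0,0,-0.5,1,0,-1],[0,0,0,-0.5,0.8,0,-1],[0,0,0,-0.31,0.66,0,-1]]'
python3 -m creep '[[0,0,-0.6,0,0,0,-1],[0,0,-0.6,0,0,0,-1],[0,0,-0.65,0,0,0,-1],[0,0,0,0,0,0,-1],[0,0,0,0,0,0,-1]]'
python3 -c "
from bench import arm;o=arm.get_obs();print(o['position'],o['eef_rot'])"
```

```text
clock: 30.7
position: [0.4995, 0.3116, 0.3499]
eef_rot: [0.019, 3.141, 0.001]
wrist_force: [0.4, -0.8, -0.7]
opening: 0.03
grasp_force: 40.0
clock: 31.12
position: [0.4987, 0.3098, 0.3498]
eef_rot: [0.267, -3.13, 0.0]
wrist_force: [-0.0, 0.1, -1.6]
opening: 0.0298
grasp_force: 40.0
[0.49868372 0.30983616 0.34978857] [ 2.67111588e-01 -3.12992127e+00  1.34149680e-04]
```

```bash

python3 -m creep '[[0,0,0,0,0,0.8,-1],[0,0,0,0,0,1,-1],[0,0,0,0,0,0.8,-1],[0,0,0,0,0,0.5,-1],[0,0,0,0,0,0.3,-1]]'
python3 -m creep '[[0,0,0,0,0,0.3,-1],[0,0,0,0,0,0.1,-1],[0,0,0,0,0,0.05,-1],[0,0,0,0,0,0,-1],[0,0,0,0,0,0,-1]]'
python3 -m creep '[[0,0,0,0,0,0.06,-1],[0,0,0,0,0,0,-1],[0,0,0,0,0,0,-1]]'
```

```text
clock: 31.53
position: [0.4983, 0.3095, 0.2633]
eef_rot: [0.268, -3.128, 0.001]
wrist_force: [-0.2, -0.7, -1.2]
opening: 0.0299
grasp_force: 40.0
clock: 31.95
position: [0.499, 0.31, 0.2544]
eef_rot: [-0.27, 3.129, 0.001]
wrist_force: [0.2, 0.5, -1.9]
opening: 0.0293
grasp_force: 40.0
clock: 32.2
position: [0.4988, 0.3099, 0.2525]
eef_rot: [-0.27, 3.13, 0.0]
wrist_force: [0.3, 0.4, -1.0]
opening: 0.0296
grasp_force: 40.0
```

```bash

python3 -m creep '[[0,0,0,0,0,0.05,-1],[0,0,0,0,0,0,-1]]'
python3 -m creep '[[0,0,0,0,0,0.05,-1],[0,0,0,0,0,0,-1]]'
python3 -m creep '[[0,0,0,0,0,0.03,-1],[0,0,0,0,0,0,-1]]'
```

```text
clock: 32.37
position: [0.4987, 0.3098, 0.2509]
eef_rot: [0.27, -3.13, 0.0]
wrist_force: [-0.3, -0.2, -2.4]
opening: 0.0296
grasp_force: 40.0
clock: 32.53
position: [0.4988, 0.3099, 0.2499]
eef_rot: [-0.27, 3.13, 0.0]
wrist_force: [-0.7, -0.2, 3.4]
opening: 0.0295
grasp_force: 40.0
clock: 32.7
position: [0.4988, 0.3099, 0.2499]
eef_rot: [-0.27, 3.13, 0.0]
wrist_force: [-4.1, -2.9, 10.5]
opening: 0.0298
grasp_force: 40.0
```

Contact at the pickup height. I release, rise and check.

```bash

python3 -m creep '[[0,0,0,0,0,-0.02,-0.25],[0,0,0,0,0,0,-0.25],[0,0,0,0,0,0,-0.25],[0,0,0,0,0,0,0.5],[0,0,0,0,0,0,0.5]]'
python3 -m creep '[[0,0,0,0,0,0,0.5],[0,0,0,0,0,0,0.5],[0,0,0,0,0,0,0.5],[0,0,0,0,0,0,0.5]]'
python3 -m creep '[[0,0,0,0,0,-0.5,0.5],[0,0,0,0,0,-1,0.5],[0,0,0,0,0,-1,0.5],[0,0,0,0,0,-1,0.5],[0,0,0,0,0,-1,0.5]]'
python3 -m creep '[[0,0,0,0,0,-1,0.5],[0,0,0,0,0,-0.5,0.5],[0,0,0,0,0,0,0.5],[0,0,0,0,0,0,0.5]]'
python3 - <<'E'
from h import *
S=cams.camera('scene');W=cams.camera('wrist');W['fish']=1
for p in(W,S):
  for d in cams.cut_out(p,'scanner')[:1]:
    y,x=np.nonzero(d['pixels']);print(round(d['confidence'],2),d['pixel'],x.min(),x.max(),y.min(),y.max(),fit([(p,d['pixels'])],'scanner',[.495,.31,.18],.065))
for d in cams.cut_out(S,'spare')[:2]:
    y,x=np.nonzero(d['pixels']);print(round(d['confidence'],2),x.min(),x.max(),y.min(),y.max())
o=arm.get_obs();print(o['clock'],o['position'])
E
```

```text
clock: 33.12
position: [0.4987, 0.3098, 0.2493]
eef_rot: [0.27, -3.13, 0.0]
wrist_force: [0.1, 1.6, -0.1]
opening: 0.0462
grasp_force: 0.0
clock: 33.45
position: [0.4987, 0.3098, 0.2494]
eef_rot: [0.27, -3.13, 0.0]
wrist_force: [-0.3, -0.1, -0.2]
opening: 0.0687
grasp_force: 0.0
clock: 33.87
position: [0.4986, 0.3098, 0.3641]
eef_rot: [-0.27, 3.13, 0.0]
wrist_force: [0.1, 0.0, 0.7]
opening: 0.0692
grasp_force: 0.0
clock: 34.2
position: [0.4987, 0.3098, 0.3998]
eef_rot: [-0.27, 3.129, 0.001]
wrist_force: [-0.7, 0.6, -0.6]
opening: 0.0691
grasp_force: 0.0
0.88 [322.8, 244.0] 295 347 139 334 (array([0.49707844, 0.31027776, 0.16600496]), np.float64(0.9646454451682814))
0.84 [482.6, 251.4] 468 495 204 287 (array([0.49386554, 0.30993339, 0.18088036]), np.float64(0.9118918052503471))
0.81 265 279 225 255
34.45 [0.49846879 0.30968331 0.39786779]
```

The scanner is back within about 2 mm of where it lay (mask bbox 295–347 × 139–334, before it was 295–345 × 139–332), and the vial is unchanged in its cell.

```bash
python3 -c "
from bench import job;print(job.finish_job())"
```

```text
the job is handed in; nothing more can be done
None
```

I put the spare vial in cell0, held the scanner on label0 for over 2 s (about 76 mm away by my model), laid it back in its cradle within about 2 mm, and handed the job in at about 34.5 s; no verdict was returned.

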